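Stand the stripped furniture leg plumb on the cork stand

TASK

Pick up the bare pine furniture leg by its round top and lift it clear, ease your grip so that it swings down and hangs plumb, then grip it firmly again (about 30 N). Stand it upright on its square steel-plated foot in the middle of the cork-topped stand and let go without dropping it; leave the white-painted leg where it lies.

Things in the scene. Friction and masses are not known exactly. Their poses are not given: they have to be found in the camera images.
- bare_leg: bare pine turned leg, 190 mm, 360 g, lying level, its axis 24 mm up. Origin mid-length on the axis; x axis from foot to top. x -95 to -43 mm: 48 mm square foot, end plated in dark steel; then a slim middle; x 51 to 95: round top, 48 mm across. Mass centre x = -41. Held at the top it stays tilted under a 45 N grip, swings down under 15 N, settles plumb under 7 N; 6 N at once lets it also slide 15 mm.
- white_leg: bystander: white-painted leg of the same shape and size as the bare one, with the same frame, lying flat on the table
- cork_stand_top (a point): fixed square plywood stand, 110 x 110 mm, 20 mm high, with a brown cork pad on top; this point is the middle of its top face, 20 mm above the table
- rubber_stand_top (a point): fixed square plywood stand, 110 x 110 mm, 20 mm high, with a black rubber pad on top, a bystander; this point is the middle of its top face
Mind the look-alikes: they are no part of the job. Leave any purple or turquoise look-alike of the part that bears cork_stand_top alone.

How it is judged:
By the outcome, as a careful person would: the job done as asked, in the order asked, and still so for the second after the job is handed in, with the robot touching nothing.
It also fails if it takes over 54 s, if anything falls off the work surface, if the arm or the gripper's body presses on something with over 40 N, if the wrist force passes 120 N, or if a joint passes its speed limit or range.

ROBOT

A 6-joint arm with a two-finger parallel gripper is mounted at the origin on the work surface. World frame = base frame: x ahead of the robot, y to its left, z up, the work surface at z = 0. Lengths are in m, angles in rad, forces in N, time in s.
With the tool pointing down it reaches from about 0.275 to 0.825 m from the base axis. Payload 5.2 kg.
Tool frame: the origin (TCP) lies on the centre line of the jaws, within the pads' length; the fingertips stand env.tcp_to_tips ahead of it and the grasp point (between the pads) lies 2 mm behind it (env.tcp_to_tips is the distance from the TCP to the fingertips, in m); z points along the fingers, x is the direction in which the jaws open and shut, and the axes are right-handed (so a half turn about z gives the same grasp; the last joint's range is limited). The gripper opens to 93 mm and grips with 3 to 60 N. Pads are 15 mm wide; open, the fingers measure 128 mm over their backs; the gripper's body (75 mm by 188 mm) begins 65 mm behind the grasp point.
Start: joints at [-1.505, 0.259, 1.535, -0, 1.348, -0.203], TCP at [0.146, -0.53, 0.202] pointing down, gripper open.
Joint ranges: [-3.14, 3.14], [-0.91, 2.08], [0.19, 2.58], [-1.22, 4.36], [0.22, 2.71], [-3.12, 3.12]. Speed limits (rad/s): [2.57, 2.57, 3.14, 3.14, 3.14, 3.14].

INTERFACE

Orientations are given as a unit quaternion [x, y, z, w].
In Python, from plant import env gives the robot as it stands. The module is installed in compiled form; this text tells all that it offers.
- The arm moves only by the shell command python3 -m inch 'ROWS'. ROWS is JSON, a list of rows, each a list of 7 numbers: the shift along the tool's x, y, z in m, then the turn, a rotation vector about the tool's x, y, z in degrees, then the finger opening in m, from 0 to 0.093. In form: [[tx, ty, tz, wx, wy, wz, gripper], ...]. A call has 1 to 12 rows; each row is the pose to reach, as a shift and turn from the pose measured when the call began, along the tool's axes at that moment; what a row does not reach only later rows make up. A row lasts 1/8 s, in which the tool goes at most 62.5 mm and 10.7 degrees, less where a joint would pass 70% of its speed; a pose out of reach is approached as far as the arm can. A call with a gripper value outside its range is refused whole. The fingers move at their own pace and stop on an object; the grip force is fixed at half the most. Time passes only in rows, so rows that repeat a pose let the fingers close. It gives the time, the measured TCP pose, the force and the opening at its end, in the units of the state.
- env.state(): the state, without advancing time (a new reading comes with each control period).
- env.grab_frame(name): name is "scene" or "top" or "wrist"; returns a dict with "img" (384x512x3 uint8, red, green, blue), "z_map" (384x512 float32, m along the optical axis (not along the pixel's ray), 0 where there is no reading), "fx", "fy", "cx", "cy" (pixels), "dist_coeffs" ([k1, k2, p1, p2, k3] as OpenCV has them; the pictures are not rectified), "origin" and "attitude" of the camera in the world. Camera axes: x right, y down, z forward; pixel columns grow to the right and rows downward; lengths in m; the calibration is good to about 2 mm. A picture is of the moment at which its call begins.
- env.finish_job(): hands the job in, once; it reports no verdict.
The state is a dict: "time_s": time; "q": joint angles; "qvel": joint speeds; "effort": joint torques, N m; "tool_pos": TCP position; "eef_rot": TCP orientation; "ft_force": force on the tool from outside, world axes, zero at the start; "ft_torque": the same for the moment, N m; "opening": opening from 0.0 (shut) to 1.0 (fully open).
Only numpy, scipy, OpenCV 4.12 (cv2) and the standard library are available. Lean on these libraries where they do the work, as an engineer would, in place of code of your own. Each camera call takes 0.05 s, during which the arm holds its last target.

## Working session

There is one attempt and no reset: what is moved stays moved. The work goes in short steps, Python scripts to look and compute and a shell command to move; the robot and the scene stay as the last step left them, time stands still between calls to the robot, and variables do not carry over. Pictures are saved under pics/ and viewed, and the job is handed in when it is done.

```bash
ls; mkdir -p pics; cat > h.py <<'E'
import numpy as np,cv2
from plant import env
from scipy.spatial.transform import Rotation as R
def K(f): return np.array([[f['fx'],0,f['cx']],[0,f['fy'],f['cy']],[0,0,1.]])
def rot(f):
    a=np.array(f['attitude'],float)
    return R.from_quat(a).as_matrix() if a.shape==(4,) else a
def ray(f,px,z):
    p=cv2.undistortPoints(np.array(px,float).reshape(-1,1,2),K(f),np.array(f['dist_coeffs'],float)).reshape(-1,2)
    d=np.c_[p,np.ones(len(p))]@rot(f).T; o=np.array(f['origin'])
    return o+d*((z-o[2])/d[:,2])[:,None]
def world(f,px):
    p=cv2.undistortPoints(np.array(px,float).reshape(-1,1,2),K(f),np.array(f['dist_coeffs'],float)).reshape(-1,2)
    z=np.array([f['z_map'][int(v),int(u)] for u,v in px])
    return (np.c_[p,np.ones(len(p))]*z[:,None])@rot(f).T+np.array(f['origin'])
def save(f,n,crop=None,s=1):
    im=f['img'][...,::-1]
    if crop: im=im[crop[1]:crop[3],crop[0]:crop[2]]
    cv2.imwrite('pics/'+n,cv2.resize(im,None,fx=s,fy=s,interpolation=cv2.INTER_CUBIC))
E
python3 - <<'E'
from h import *
print(env.state(),env.tcp_to_tips)
for n in ('scene','top'):
    f=env.grab_frame(n); save(f,n+'0.png',s=1.5); np.save(n+'0.npy',f,allow_pickle=True)
    print(n,f['origin'],f['attitude'],f['fx'],f['dist_coeffs'])
E
```

```text
pics
{'time_s': 0.0, 'q': array([-1.50477376e+00,  2.59307402e-01,  1.53608569e+00, -6.12635147e-05,
        1.34799567e+00, -2.02767254e-01]), 'qvel': array([-5.44178430e-04,  3.29140664e-05, -2.01364258e-03,  2.35481092e-04,
        1.81391400e-03,  5.61344735e-04]), 'effort': array([ 2.42391128e-03, -4.37310398e+01, -2.83996743e+01,  7.21050217e-02,
        4.12524096e-02, -1.33974831e-04]), 'tool_pos': array([ 0.14603885, -0.52965207,  0.20113585]), 'eef_rot': array([ 7.95480040e-01, -6.05979124e-01, -6.12666055e-04, -6.57292238e-04]), 'ft_force': array([-0.10747671, -0.19358013,  0.38761972]), 'ft_torque': array([-0.06031567, -0.03893363, -0.07005445]), 'opening': 0.9962323160698386} 0.017
scene [1.19103341 0.00558964 1.13955064] [ 0.73143697  0.62259467 -0.18524227 -0.20751177] 477.5209582834544 [-0.1685864  0.         0.         0.         0.       ]
top [0.41560961 0.09304745 1.39326912] [-0.70642622  0.70724124 -0.01811231  0.02106591] 442.5296449773181 [-0.13991347  0.          0.          0.          0.        ]
```

View pics/scene0.png

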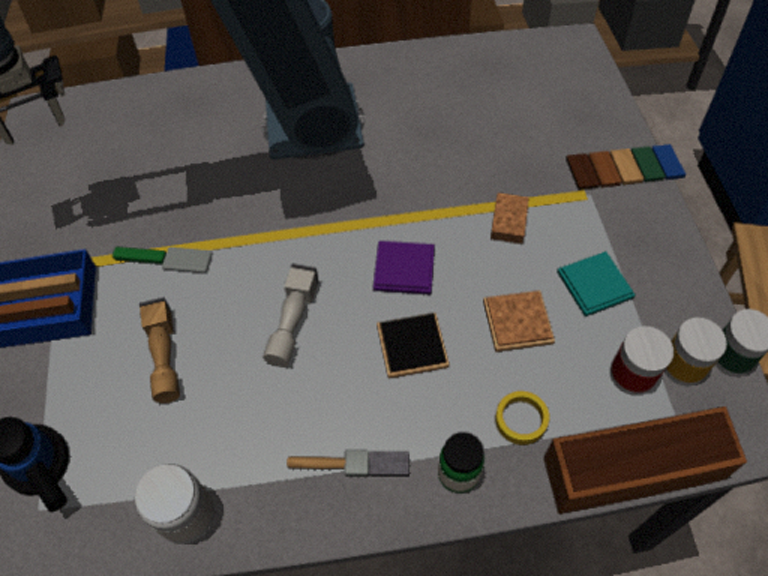

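View pics/top0.png

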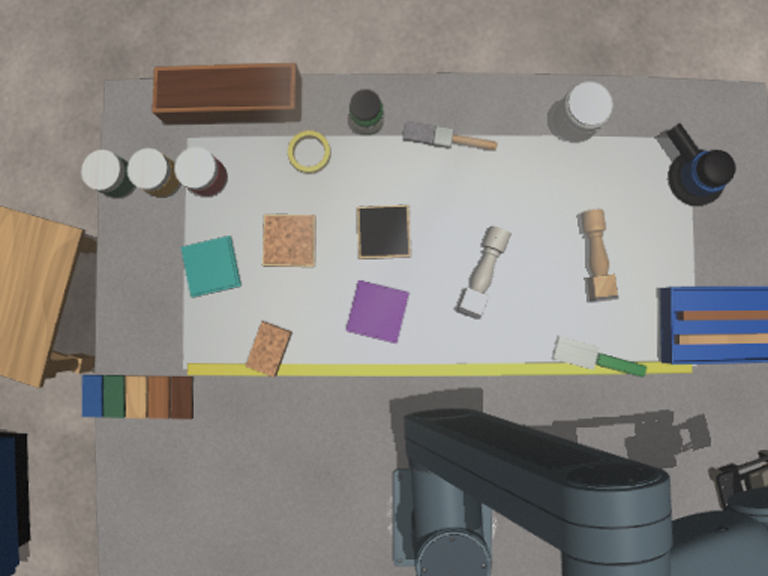

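```bash
python3 - <<'E'
from h import *
f=np.load('top0.npy',allow_pickle=True).item()
save(f,'leg_crop.png',(375,120,435,215),6); save(f,'cork_crop.png',(110,125,290,260),4)
hsv=cv2.cvtColor(f['img'],cv2.COLOR_RGB2HSV)
m=((hsv[...,1]>60)&(hsv[...,0]<25)).astype(np.uint8)
for name,(x0,y0,x1,y1),z in (('leg',(375,125,425,210),.024),('cork',(165,133,220,190),.02)):
    mm=np.zeros_like(m); mm[y0:y1,x0:x1]=m[y0:y1,x0:x1]
    cs,_=cv2.findContours(mm,0,2); c=max(cs,key=cv2.contourArea)
    r=cv2.minAreaRect(c); M=cv2.moments(c)
    print(name,cv2.contourArea(c),r,[M['m10']/M['m00'],M['m01']/M['m00']])
    b=cv2.boxPoints(r); print(ray(f,b,z).round(4), ray(f,[r[0]],z))
    p=cv2.findNonZero(mm)[:,0]
    print(world(f,[p[len(p)//2]]))
E
```

```text
leg 545.0 ((399.64996337890625, 168.54998779296875), (57.841339111328125, 14.9906644821167), 81.8698959350586) [399.68837920489295, 170.9691131498471]
[[ 0.6407 -0.2964  0.024 ]
 [ 0.6479 -0.3447  0.024 ]
 [ 0.4665 -0.3669  0.024 ]
 [ 0.46   -0.3189  0.024 ]] [[ 0.55338638 -0.33140792  0.024     ]]
[[ 0.53727704 -0.33149019  0.04685342]]
cork 1113.5 ((192.0, 160.0), (34.0, 34.0), 90.0) [192.1680886094896, 160.0080826223619]
[[0.6352 0.3758 0.02  ]
 [0.6345 0.268  0.02  ]
 [0.5274 0.2672 0.02  ]
 [0.5277 0.3743 0.02  ]] [[0.58103369 0.32114137 0.02      ]]
[[0.58064711 0.30807906 0.02275035]]
```

```bash
python3 - <<'E'
from h import *
f=np.load('top0.npy',allow_pickle=True).item()
ys,xs=np.mgrid[125:210,375:425]; px=np.c_[xs.ravel(),ys.ravel()].astype(float)
w=world(f,px); k=(w[:,2]>.008)&(w[:,2]<.08); w=w[k]
c=w[:,:2].mean(0);u=np.linalg.svd(w[:,:2]-c,full_matrices=False)[2][0]; u*=np.sign(u[0])
t=(w[:,:2]-c)@u; n=np.array([-u[1],u[0]]); s=(w[:,:2]-c)@n
print(c,u,t.min(),t.max())
for a in np.arange(t.min(),t.max(),.012):
    q=(t>=a)&(t<a+.012); print(round(a,3),s[q].min().round(4),s[q].max().round(4),np.median(w[q,2]).round(4),w[q,2].max().round(4))
E
```

```text
[ 0.54122725 -0.32337011] [0.99373745 0.11174025] -0.11839456750156266 0.1486927448493778
-0.118 -0.0778 -0.0778 0.0081 0.0081
-0.106 0.0355 0.0355 0.0085 0.0085
-0.094 -0.0824 0.0192 0.0468 0.0522
-0.082 -0.0269 0.0195 0.047 0.0545
-0.07 -0.0258 0.0205 0.0467 0.0532
-0.058 -0.0272 0.0206 0.0474 0.0517
-0.046 -0.0269 0.0203 0.0468 0.0559
-0.034 -0.0857 0.0562 0.036 0.0446
-0.022 -0.021 0.0284 0.0376 0.0489
-0.01 -0.0666 0.0161 0.039 0.0505
0.002 -0.0197 0.0149 0.0384 0.0483
0.014 -0.0189 0.0398 0.0359 0.0427
0.026 -0.052 0.0283 0.0348 0.0424
0.038 -0.0157 0.0112 0.035 0.0436
0.05 -0.0852 0.0191 0.0361 0.0471
0.062 -0.0255 0.0207 0.0417 0.0518
0.074 -0.0222 0.0201 0.0434 0.0514
0.086 -0.0255 0.0198 0.0433 0.0551
0.098 -0.0188 0.0195 0.042 0.0499
0.11 -0.1095 -0.1095 0.0086 0.0086Traceback (most recent call last):
  File "<stdin>", line 9, in <module>
    return umr_minimum(a, axis, None, out, keepdims, initial, where)
ValueError: zero-size array to reduction operation minimum which has no identity
```

View pics/leg_crop.png

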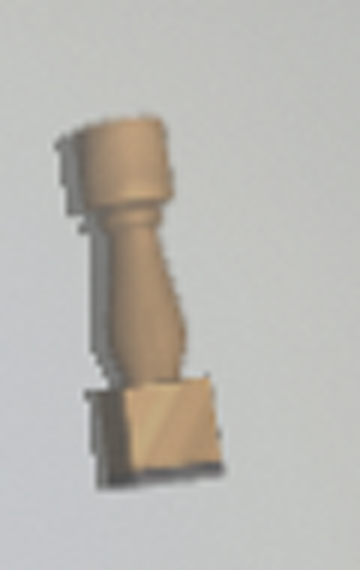

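View pics/cork_crop.png

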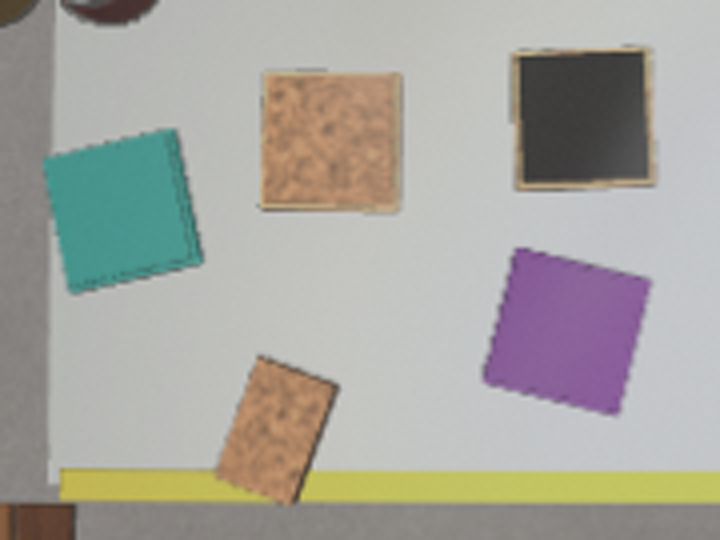

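```bash
python3 - <<'E'
from h import *
f=np.load('top0.npy',allow_pickle=True).item()
# leg: points on depth 15..60mm, main component
ys,xs=np.mgrid[125:210,375:425]; px=np.c_[xs.ravel(),ys.ravel()].astype(float)
w=world(f,px); m=np.zeros(f['img'].shape[:2],np.uint8)
k=(w[:,2]>.02)&(w[:,2]<.06); m[px[k,1].astype(int),px[k,0].astype(int)]=1
m=cv2.morphologyEx(m,cv2.MORPH_OPEN,np.ones((3,3)))
wk=w[k&(m[ys.ravel(),xs.ravel()]>0)]
ax=np.array([.99,.12]);
for _ in range(5):
    ax/=np.linalg.norm(ax); n=np.array([-ax[1],ax[0]]); t=wk[:,:2]@ax; s=wk[:,:2]@n
    bins=np.arange(t.min()+.006,t.max()-.006,.008)
    mid=[(np.percentile(s[(t>=b)&(t<b+.008)],5)+np.percentile(s[(t>=b)&(t<b+.008)],95))/2 for b in bins]
    p=np.polyfit(bins+.004,mid,1); ax=ax+p[0]*n
print(ax,np.degrees(np.arctan2(ax[1],ax[0])),np.percentile(t,[0.5,99.5]))
tm=np.percentile(t,[0.5,99.5]).mean(); c=tm*ax+np.polyval(p,tm)*n
print('centre',c,'top grasp',c+.073*ax, (np.array(mid)-np.polyval(p,bins+.004)).round(4))
s=env.state(); M=R.from_quat(s['eef_rot']).as_matrix(); print(M.round(4))
E
```

```text
[0.99192722 0.1268085 ] 7.28520666916012 [0.40778666 0.59626234]
centre [ 0.5475581  -0.32421546] top grasp [ 0.61996878 -0.31495844] [ 0.0001  0.0004 -0.0001 -0.0007  0.0003  0.0002 -0.0007  0.0013 -0.0005
  0.001  -0.0001  0.0004 -0.0009  0.001  -0.0002 -0.0012 -0.0013 -0.0002
 -0.0007 -0.0004  0.001   0.0003  0.0011]
[[ 2.656e-01 -9.641e-01 -1.000e-04]
 [-9.641e-01 -2.656e-01  1.600e-03]
 [-1.600e-03 -3.000e-04 -1.000e+00]]
```

The crops show the bare pine leg with its dark plated foot at (403,195) and its round top at (396,145). The candidates for the cork stand are the 110 mm cork square with a plywood rim at (192,160), the small cork block at (178,231), and the purple and turquoise squares. The first is the one meant because it is square, 110 mm wide, cork-topped and plywood-edged.

Next I move over the leg's top.

```bash
python3 -m inch '[[-0.009,-0.057,0,0,0,1,0.093],[-0.018,-0.114,0,0,0,2,0.093],[-0.027,-0.171,0,0,0,3,0.093],[-0.036,-0.228,0,0,0,4,0.093],[-0.045,-0.285,0,0,0,5,0.093],[-0.054,-0.342,0,0,0,6,0.093],[-0.063,-0.399,0,0,0,7,0.093],[-0.072,-0.456,0.02,0,0,8.1,0.093],[-0.0814,-0.512,0.05,0,0,8.1,0.093],[-0.0814,-0.512,0.08,0,0,8.1,0.093],[-0.0814,-0.512,0.08,0,0,8.1,0.093],[-0.0814,-0.512,0.08,0,0,8.1,0.093]]'
python3 - <<'E'
from h import *
f=env.grab_frame('wrist'); save(f,'w1.png',s=1.5); np.save('w1.npy',f)
s=env.state(); print(s['tool_pos'],R.from_quat(s['eef_rot']).as_matrix().round(4))
E
```

```text
time_s: 1.6
tool_pos: [0.6179, -0.3158, 0.1224]
eef_rot: [0.75, -0.661, -0.0, -0.001]
ft_force: [-0.1, -0.3, -0.1]
opening: 1.0
[ 0.61822273 -0.31626771  0.12327627] [[ 1.261e-01 -9.920e-01  1.700e-03]
 [-9.920e-01 -1.261e-01  2.000e-04]
 [ 1.000e-04 -1.700e-03 -1.000e+00]]
```

View pics/w1.png

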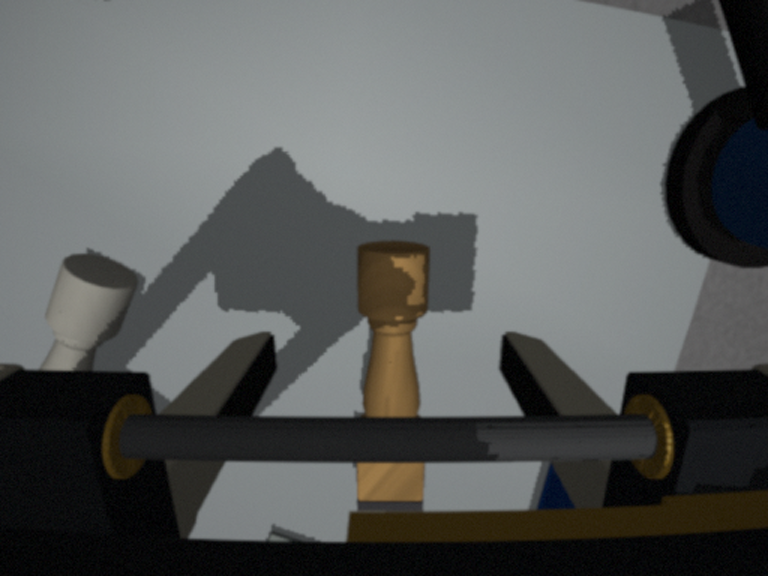

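```bash
python3 - <<'E'
from h import *
f=np.load('w1.npy',allow_pickle=True).item()
s=env.state()
px=np.array([[358,280],[428,280],[356,485],[425,485],[393,243]])/1.5
for z in (.024,): 
    w=ray(f,px,z); print(w.round(4))
a=(w[0]+w[1])/2; b=(w[2]+w[3])/2; print(a,b,np.degrees(np.arctan2(*(a-b)[1::-1])))
M=R.from_quat(s['eef_rot']).as_matrix()
print('in tool:',(np.array([a,b,w[4]])-s['tool_pos'])@M)
E
```

```text
[[ 0.6155 -0.2964  0.024 ]
 [ 0.6214 -0.3427  0.024 ]
 [ 0.4509 -0.3126  0.024 ]
 [ 0.4578 -0.366   0.024 ]
 [ 0.6432 -0.3163  0.024 ]]
[ 0.61844379 -0.31952064  0.024     ] [ 0.45433837 -0.33929689  0.024     ] 6.871546951348527
in tool: [[ 0.00324885  0.00036323  0.09927598]
 [ 0.00217745  0.16565224  0.09898887]
 [ 0.00312418 -0.02459471  0.09931932]]
```

```bash
python3 -m inch '[[0.001,0,0.04,0,0,0,0.093],[0.001,0,0.08,0,0,0,0.093],[0.001,0,0.1005,0,0,0,0.093],[0.001,0,0.1005,0,0,0,0.093],[0.001,0,0.1005,0,0,0,0.07],[0.001,0,0.1005,0,0,0,0.06],[0.001,0,0.1005,0,0,0,0.06],[0.001,0,0.1005,0,0,0,0.06]]'
python3 - <<'E'
from h import *
f=env.grab_frame('wrist'); save(f,'w2.png',s=1.5); np.save('w2.npy',f)
s=env.state(); print(s['tool_pos'],s['opening']*93,s['ft_force'])
E
```

```text
time_s: 2.65
tool_pos: [0.6187, -0.3174, 0.0233]
eef_rot: [0.75, -0.661, 0.001, -0.001]
ft_force: [-0.6, -0.0, 0.5]
opening: 0.655
[ 0.61862916 -0.31728658  0.02310732] 60.32657380305626 [-0.3520281   0.77366152  0.02398883]
```

View pics/w2.png

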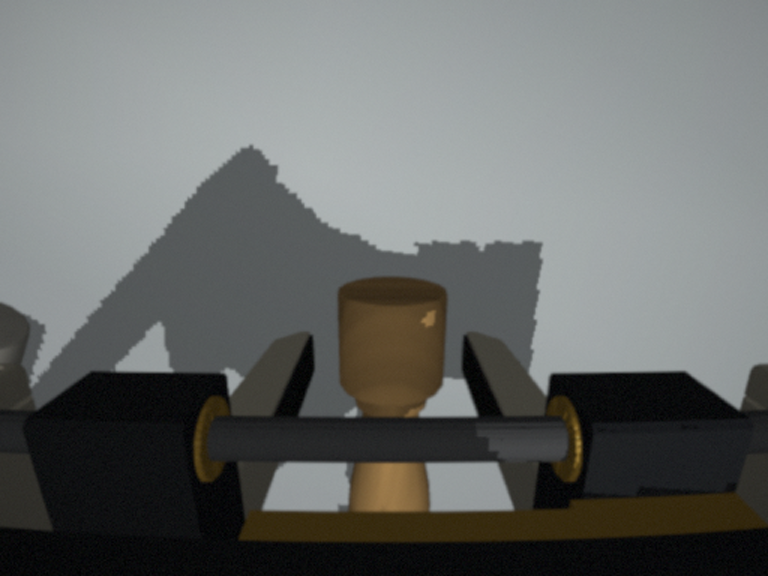

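```bash
python3 -m inch '[[0,0,0,0,0,0,0.05],[0,0,0,0,0,0,0.05],[0,0,0,0,0,0,0.045],[0,0,0,0,0,0,0.03],[0,0,0,0,0,0,0.03],[0,0,0,0,0,0,0.03]]'
python3 - <<'E'
from h import *
s=env.state(); print(s['tool_pos'],s['opening']*93,s['ft_force'],s['ft_torque'])
E
```

```text
time_s: 3.45
tool_pos: [0.6189, -0.3175, 0.0242]
eef_rot: [0.75, -0.661, 0.001, -0.001]
ft_force: [-1.8, 1.5, 5.3]
opening: 0.335
[ 0.61888005 -0.3174924   0.0242025 ] 31.130462606268487 [-1.83715231  1.4782328   5.34055787] [ 0.19787625  0.22277847 -0.00155551]
```

```bash
python3 - <<'E'
from h import *
f=env.grab_frame('wrist'); save(f,'w3.png',s=1.5)
f=env.grab_frame('scene'); save(f,'s3.png',(60,150,220,300),4)
E
```

```text
(no output)
```

View pics/w3.png

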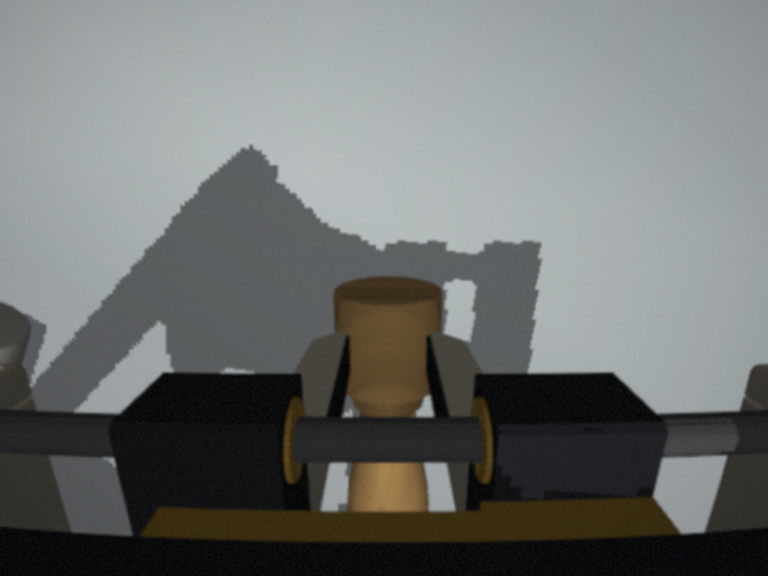

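View pics/s3.png

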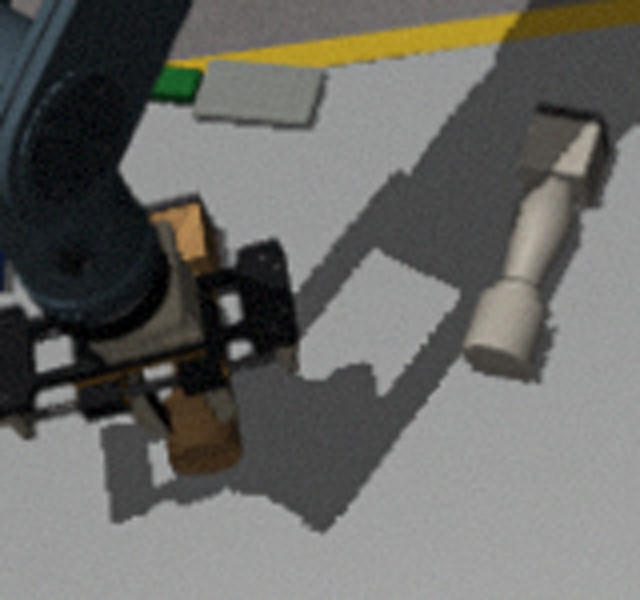

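```bash
python3 - <<'E'
from h import *
f=env.grab_frame('wrist'); s=env.state()
M=R.from_quat(s['eef_rot']).as_matrix(); Rc=rot(f)
print('cam in tool',(np.array(f['origin'])-s['tool_pos'])@M, (M.T@Rc).round(3))
def proj(P): 
    q=(P-np.array(f['origin']))@Rc
    return 1.5*cv2.projectPoints(q.reshape(-1,1,3),np.zeros(3),np.zeros(3),K(f),np.array(f['dist_coeffs'],float))[0].reshape(-1,2)
for n,t in dict(tcp=[0,0,0],tipL=[-.0155,0,.017],tipR=[.0155,0,.017],tipRf=[.0155,-.0075,.017],padback=[.0155,0,-.02]).items():
    print(n,proj((np.array([t])@M.T+s['tool_pos'])))
# depth samples
px=np.array([[388,340],[388,370],[388,280],[388,410],[388,480],[335,360],[440,360]])/1.5
w=world(f,px); print(w.round(4)); print(((w-s['tool_pos'])@M).round(4))
E
```

```text
cam in tool [-5.99937488e-05 -7.47570151e-02 -1.83421416e-01] [[ 1.     0.001  0.001]
 [-0.001  0.963  0.27 ]
 [-0.    -0.27   0.963]]
tcp [[387.24683973 335.95444012]]
tipL [[355.48852546 322.69147128]]
tipR [[419.01025472 322.75574716]]
tipRf [[419.34011511 308.17446107]]
padback [[425.32636029 354.59911466]]
[[ 0.6273 -0.3167  0.0492]
 [ 0.6143 -0.3183  0.0488]
 [ 0.6413 -0.315   0.0109]
 [ 0.5925 -0.3212  0.0427]
 [ 0.5558 -0.3259  0.0418]
 [ 0.6251 -0.2982  0.0679]
 [ 0.6299 -0.3346  0.0682]]
[[ 0.0003 -0.0085 -0.025 ]
 [ 0.0003  0.0046 -0.0246]
 [ 0.0003 -0.0225  0.0134]
 [ 0.0004  0.0266 -0.0185]
 [ 0.0004  0.0636 -0.0178]
 [-0.0183 -0.0087 -0.0437]
 [ 0.0184 -0.0089 -0.0439]]
```

```bash
python3 - <<'E'
from h import *
f=env.grab_frame('wrist'); save(f,'w4.png',(170,170,350,300),4)
s=env.state(); print(s['opening']*93,s['tool_pos'],s['ft_force'])
for r in (222,226,230,234,240,250,260):
    print(r,[round(float(x),3) for x in f['z_map'][r,195:325:6]])
E
```

```text
30.91715858858223 [ 0.61886736 -0.31748669  0.02422074] [-1.34514651  0.62814279  4.75033197]
222 [0.221, 0.22, 0.22, 0.221, 0.222, 0.175, 0.177, 0.175, 0.172, 0.171, 0.171, 0.172, 0.171, 0.173, 0.176, 0.178, 0.176, 0.222, 0.22, 0.222, 0.221, 0.221]
226 [0.222, 0.223, 0.222, 0.17, 0.169, 0.169, 0.173, 0.175, 0.173, 0.171, 0.173, 0.17, 0.171, 0.173, 0.175, 0.174, 0.17, 0.17, 0.17, 0.223, 0.222, 0.221]
230 [0.223, 0.223, 0.163, 0.164, 0.164, 0.164, 0.168, 0.176, 0.175, 0.173, 0.171, 0.172, 0.173, 0.174, 0.174, 0.17, 0.164, 0.164, 0.164, 0.162, 0.222, 0.222]
234 [0.224, 0.223, 0.159, 0.159, 0.159, 0.158, 0.164, 0.176, 0.175, 0.174, 0.174, 0.172, 0.173, 0.175, 0.176, 0.171, 0.159, 0.16, 0.158, 0.16, 0.224, 0.223]
240 [0.225, 0.151, 0.151, 0.151, 0.151, 0.151, 0.164, 0.178, 0.177, 0.174, 0.173, 0.173, 0.173, 0.176, 0.177, 0.17, 0.153, 0.15, 0.151, 0.151, 0.152, 0.226]
250 [0.083, 0.14, 0.14, 0.141, 0.14, 0.144, 0.164, 0.18, 0.177, 0.176, 0.175, 0.176, 0.176, 0.177, 0.179, 0.172, 0.145, 0.14, 0.14, 0.14, 0.141, 0.084]
260 [0.078, 0.087, 0.132, 0.132, 0.131, 0.135, 0.163, 0.181, 0.178, 0.178, 0.178, 0.178, 0.179, 0.179, 0.181, 0.185, 0.14, 0.131, 0.132, 0.13, 0.086, 0.078]
```

View pics/w4.png

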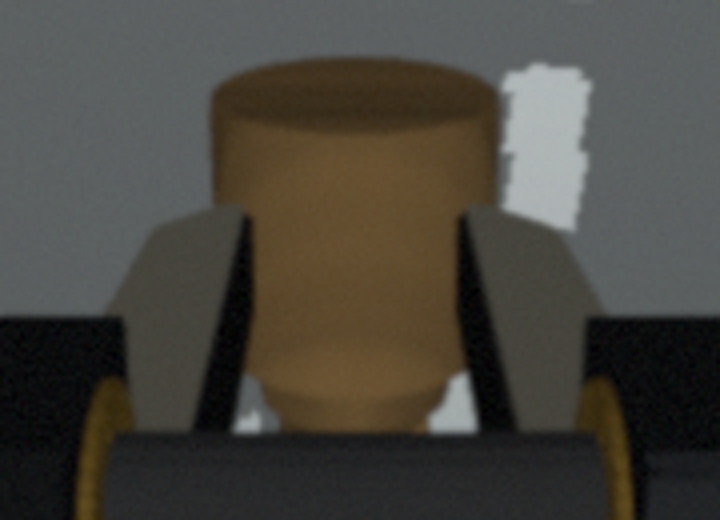

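```bash
python3 - <<'E'
from h import *
f=np.load('w2.npy',allow_pickle=True).item(); save(f,'w2c.png',(170,170,350,300),4)
print(f['fx'])
for r in (215,220,224,228,232,240,250,260):
    print(r,[round(float(x),3) for x in f['z_map'][r,290:360:4]])
f=env.grab_frame('top'); save(f,'t4.png',(360,110,440,215),6)
E
```

```text
291.4160808848456
215 [0.177, 0.18, 0.218, 0.219, 0.218, 0.219, 0.218, 0.218, 0.22, 0.22, 0.219, 0.218, 0.218, 0.218, 0.219, 0.22, 0.218, 0.219]
220 [0.178, 0.183, 0.22, 0.219, 0.22, 0.22, 0.219, 0.22, 0.219, 0.22, 0.219, 0.218, 0.219, 0.219, 0.22, 0.22, 0.22, 0.218]
224 [0.178, 0.182, 0.222, 0.221, 0.22, 0.175, 0.173, 0.173, 0.173, 0.171, 0.219, 0.219, 0.22, 0.221, 0.221, 0.221, 0.22, 0.221]
228 [0.179, 0.183, 0.222, 0.221, 0.221, 0.173, 0.168, 0.167, 0.167, 0.166, 0.167, 0.168, 0.221, 0.221, 0.222, 0.22, 0.221, 0.221]
232 [0.18, 0.185, 0.223, 0.221, 0.222, 0.173, 0.164, 0.16, 0.161, 0.161, 0.162, 0.161, 0.162, 0.224, 0.222, 0.222, 0.222, 0.223]
240 [0.182, 0.188, 0.225, 0.225, 0.224, 0.173, 0.161, 0.154, 0.153, 0.152, 0.152, 0.151, 0.151, 0.152, 0.223, 0.224, 0.223, 0.223]
250 [0.183, 0.191, 0.226, 0.226, 0.226, 0.173, 0.158, 0.146, 0.143, 0.14, 0.14, 0.141, 0.141, 0.141, 0.141, 0.14, 0.226, 0.226]
260 [0.186, 0.229, 0.229, 0.228, 0.229, 0.228, 0.157, 0.147, 0.138, 0.135, 0.132, 0.131, 0.132, 0.132, 0.131, 0.131, 0.13, 0.131]
```

View pics/w2c.png

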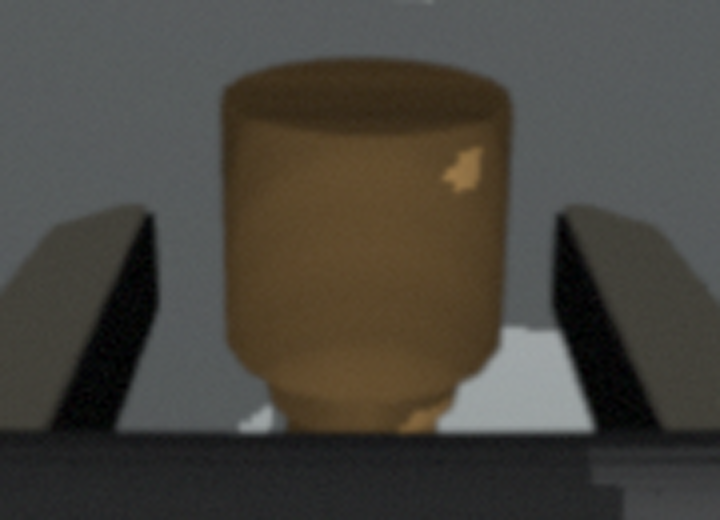

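View pics/t4.png

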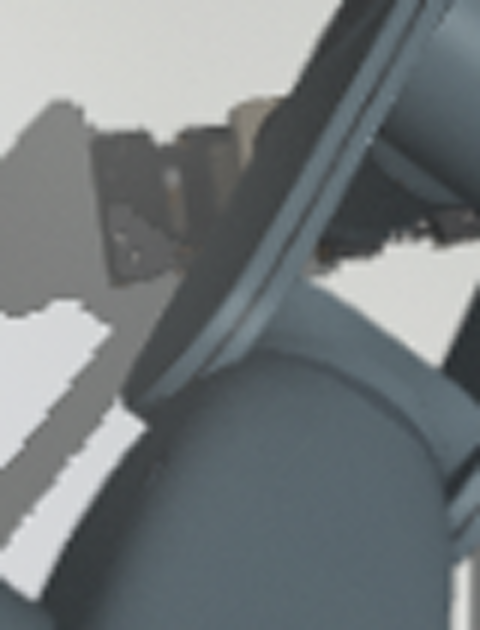

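The wrist depth shows the fingertips about 43 mm above the table. They are pinching the upper part of the round top, so the reported TCP height disagrees with the picture by about 37 mm. I'll reopen, go down a little and recheck both views.

```bash
python3 -m inch '[[0,0,0,0,0,0,0.075],[0,0,0,0,0,0,0.075],[0,0,0,0,0,0,0.075],[0,0,0.008,0,0,0,0.075],[0,0,0.012,0,0,0,0.075],[0,0,0.012,0,0,0,0.075]]'
python3 - <<'E'
from h import *
f=env.grab_frame('wrist'); save(f,'w5.png',(140,150,380,330),3)
s=env.state(); print(s['opening']*93,s['tool_pos'],s['ft_force'])
for r in (215,220,224,228,232,240):
    print(r,[round(float(x),3) for x in f['z_map'][r,300:370:4]])
E
```

```text
time_s: 4.45
tool_pos: [0.6184, -0.3172, 0.0113]
eef_rot: [0.75, -0.661, 0.001, -0.001]
ft_force: [-0.6, -0.2, 0.4]
opening: 0.804
75.37892445336004 [ 0.61865658 -0.31733513  0.01170207] [-0.75637756  1.13359997 -0.15156606]
215 [0.207, 0.205, 0.205, 0.205, 0.206, 0.207, 0.206, 0.205, 0.206, 0.207, 0.206, 0.206, 0.206, 0.205, 0.205, 0.206, 0.206, 0.206]
220 [0.207, 0.206, 0.206, 0.208, 0.206, 0.207, 0.207, 0.206, 0.206, 0.208, 0.207, 0.207, 0.206, 0.207, 0.206, 0.206, 0.207, 0.207]
224 [0.208, 0.209, 0.208, 0.207, 0.207, 0.177, 0.172, 0.172, 0.172, 0.173, 0.207, 0.208, 0.207, 0.207, 0.208, 0.207, 0.207, 0.207]
228 [0.209, 0.208, 0.208, 0.208, 0.209, 0.178, 0.17, 0.167, 0.167, 0.167, 0.168, 0.167, 0.209, 0.208, 0.209, 0.207, 0.207, 0.21]
232 [0.209, 0.21, 0.209, 0.208, 0.209, 0.178, 0.163, 0.161, 0.0, 0.162, 0.161, 0.16, 0.161, 0.208, 0.209, 0.208, 0.209, 0.21]
240 [0.211, 0.211, 0.211, 0.21, 0.209, 0.174, 0.163, 0.155, 0.153, 0.151, 0.152, 0.151, 0.151, 0.15, 0.151, 0.211, 0.211, 0.21]
```

View pics/w5.png

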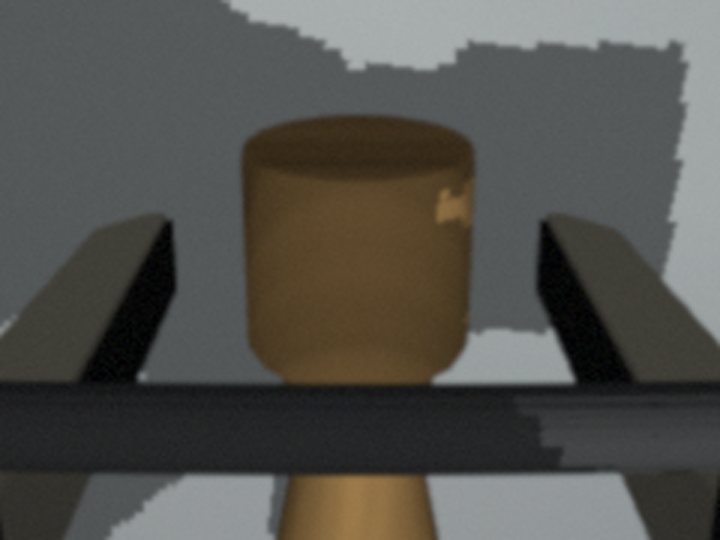

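Confirmed: after going 12.5 mm lower nothing touches, and the tips are at about 29 mm. That puts the tips about 18 mm behind the reported TCP. I'll descend another 23 mm.

```bash
python3 -m inch '[[0,0,0.01,0,0,0,0.075],[0,0,0.018,0,0,0,0.075],[0,0,0.023,0,0,0,0.075],[0,0,0.023,0,0,0,0.075]]'
python3 - <<'E'
from h import *
f=env.grab_frame('wrist'); save(f,'w6.png',(140,150,380,330),3)
s=env.state(); print(s['opening']*93,s['tool_pos'],s['ft_force'])
for r in (215,220,224,228,232):
    print(r,[round(float(x),3) for x in f['z_map'][r,300:350:4]])
E
```

```text
time_s: 5.0
tool_pos: [0.6183, -0.317, -0.0121]
eef_rot: [0.75, -0.661, 0.0, -0.001]
ft_force: [0.3, 0.7, -0.3]
opening: 0.809
74.72333969738202 [ 0.61859296 -0.3172509  -0.01161052] [-0.48190663  0.20515896  0.33401755]
215 [0.147, 0.151, 0.182, 0.18, 0.181, 0.181, 0.182, 0.18, 0.181, 0.18, 0.181, 0.18, 0.18]
220 [0.144, 0.148, 0.182, 0.183, 0.181, 0.182, 0.181, 0.182, 0.182, 0.182, 0.182, 0.182, 0.181]
224 [0.144, 0.15, 0.183, 0.183, 0.183, 0.177, 0.173, 0.172, 0.172, 0.173, 0.183, 0.184, 0.181]
228 [0.144, 0.151, 0.184, 0.183, 0.182, 0.179, 0.17, 0.167, 0.166, 0.166, 0.166, 0.167, 0.183]
232 [0.145, 0.184, 0.184, 0.185, 0.183, 0.177, 0.165, 0.161, 0.16, 0.161, 0.161, 0.161, 0.161]
```

View pics/w6.png

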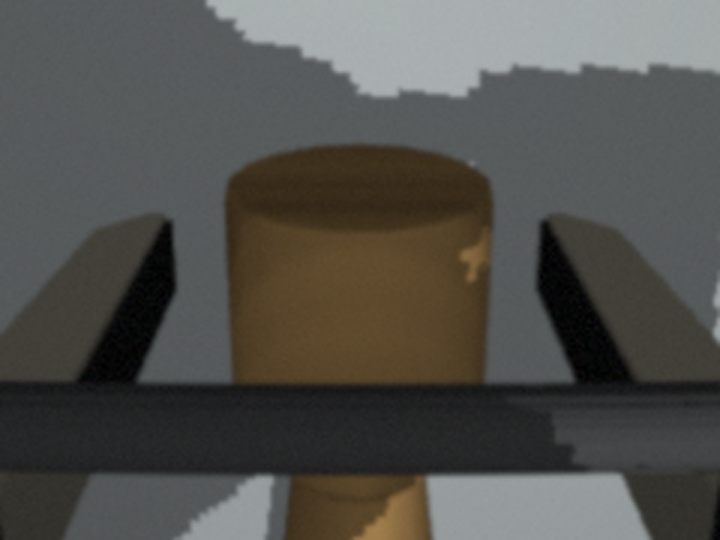

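```bash
python3 -m inch '[[0,0,0,0,0,0,0.055],[0,0,0,0,0,0,0.048],[0,0,0,0,0,0,0.04],[0,0,0,0,0,0,0.04],[0,0,0,0,0,0,0.04],[0,0,0,0,0,0,0.04]]'
python3 - <<'E'
from h import *
s=env.state(); print(s['opening']*93,s['tool_pos'],s['ft_force'],s['ft_torque'])
E
```

```text
time_s: 5.8
tool_pos: [0.6187, -0.3174, -0.0114]
eef_rot: [0.75, -0.661, 0.001, -0.001]
ft_force: [-0.6, 0.5, 1.5]
opening: 0.51
47.44603357641213 [ 0.61872622 -0.31735698 -0.01137642] [-0.60874616  0.505748    1.49029986] [0.00713485 0.03985364 0.03024008]
```

```bash
python3 -m inch '[[0,0,-0.01,0,0,0,0.035],[0,0,-0.03,0,0,0,0.035],[0,0,-0.06,0,0,0,0.035],[0,0,-0.09,0,0,0,0.035],[0,0,-0.12,0,0,0,0.035],[0,0,-0.15,0,0,0,0.035],[0,0,-0.18,0,0,0,0.035],[0,0,-0.18,0,0,0,0.035],[0,0,-0.18,0,0,0,0.035]]'
python3 - <<'E'
from h import *
s=env.state(); print(s['opening']*93,s['tool_pos'],s['ft_force'],s['ft_torque'])
f=env.grab_frame('wrist'); save(f,'w7.png',s=1.2)
f=env.grab_frame('scene'); save(f,'s7.png',(20,60,240,300),3)
E
```

```text
time_s: 6.92
tool_pos: [0.6178, -0.3168, 0.1677]
eef_rot: [0.75, -0.661, 0.0, -0.001]
ft_force: [0.4, -0.8, -5.0]
opening: 0.514
47.76861191092069 [ 0.61778301 -0.31679194  0.16772192] [ 0.40309233 -0.76908047 -4.96881531] [-0.01009693 -0.18661509  0.01949641]
```

View pics/w7.png

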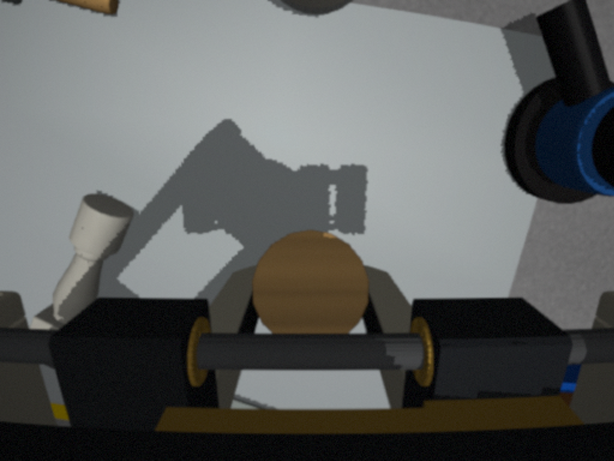

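View pics/s7.png

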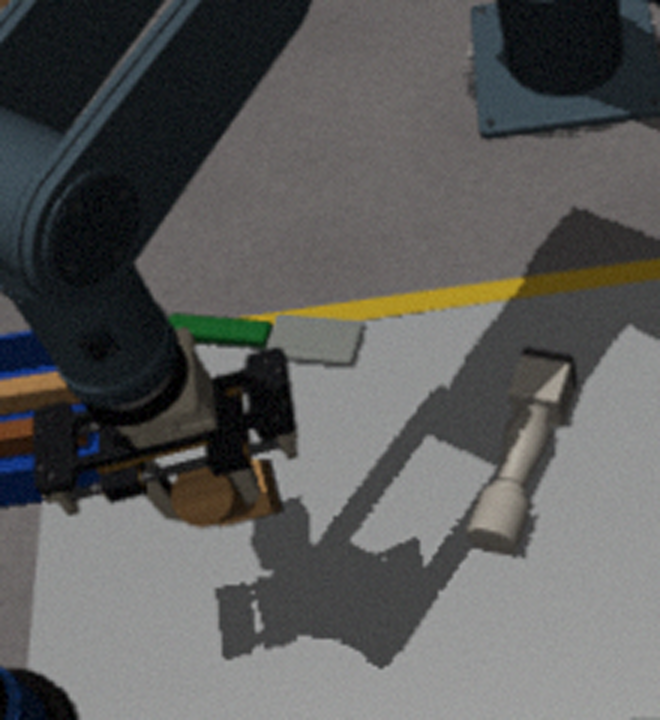

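```bash
cat >> h.py <<'E'
def endface(f,cr=(205,195,310,272)):
    x0,y0,x1,y1=cr; hsv=cv2.cvtColor(f['img'],cv2.COLOR_RGB2HSV)
    m=(hsv[...,1]>70)&(hsv[...,0]<22)&(f['z_map']>.08)&(f['z_map']<.2)
    ys,xs=np.nonzero(m); k=(xs>x0)&(xs<x1)&(ys>y0)&(ys<y1)
    px=np.c_[xs[k],ys[k]].astype(float); w=world(f,px)
    zz=w[:,2]; 
    for _ in range(6):
        c=w.mean(0); n=np.linalg.svd(w-c,full_matrices=False)[2][2]; n*=np.sign(n[2]); r=(w-c)@n
        keep=abs(r)<max(.002,1.5*r.std()); w=w[keep]
    return c,n,len(w),r.std()
E
python3 - <<'E'
from h import *
s=env.state(); M=R.from_quat(s['eef_rot']).as_matrix()
f=env.grab_frame('wrist'); c,n,k,sd=endface(f)
print(c,n,k,sd,'tilt',np.degrees(np.arccos(n[2])),'n tool',n@M,'c tool',(c-s['tool_pos'])@M)
s=env.state(); print(s['ft_force'],s['ft_torque'],s['opening']*93)
E
```

```text
[ 0.63357452 -0.31467817  0.22104982] [0.50715263 0.0641111  0.85946843] 6369 0.0006247549385510727 tilt 30.743049787453437 n tool [-0.0013645  -0.51075066 -0.85972781] c tool [ 6.47721031e-05 -1.62448231e-02 -5.44388311e-02]
[-0.02084284 -0.7424486  -4.78706129] [ 0.07752396 -0.21580945  0.0092159 ] 47.29401595591548
```

```bash
python3 -m inch '[[0,0,0.008,0,0,0,0.044],[0,0,0.015,0,0,0,0.045],[0,0,0.015,0,0,0,0.046],[0,0,0.015,0,0,0,0.0465]]'
python3 - <<'E'
from h import *
s=env.state(); M=R.from_quat(s['eef_rot']).as_matrix()
f=env.grab_frame('wrist'); c,n,k,sd=endface(f)
print(c,k,sd,'tilt',np.degrees(np.arccos(n[2])),'n tool',n@M,'c tool',(c-s['tool_pos'])@M)
print(s['ft_force'],s['ft_torque'],s['opening']*93)
E
```

```text
time_s: 7.58
tool_pos: [0.6175, -0.3167, 0.1515]
eef_rot: [0.75, -0.661, -0.001, -0.0]
ft_force: [-0.4, -0.4, -4.3]
opening: 0.512
[ 0.63371543 -0.31475988  0.20596658] 6363 0.0006241532032546776 tilt 30.598872191620302 n tool [-8.48969435e-04 -5.08585422e-01 -8.61011119e-01] c tool [ 2.16987287e-05 -1.62750990e-02 -5.44554290e-02]
[-0.39926461 -0.40386949 -4.30308297] [ 0.05878018 -0.16174117 -0.0403762 ] 47.65021372995271
```

```bash
cat > t.py <<'E'
from h import *
s=env.state(); M=R.from_quat(s['eef_rot']).as_matrix()
f=env.grab_frame('wrist'); c,n,k,sd=endface(f)
print(c,k,sd,'tilt',np.degrees(np.arccos(n[2])),'n tool',(n@M).round(4),'c tool',((c-s['tool_pos'])@M).round(4))
print(s['ft_force'],s['ft_torque'],s['opening']*93)
E
python3 -m inch '[[0,0,0,0,0,0,0.047],[0,0,0,0,0,0,0.047]]'; python3 t.py
python3 -m inch '[[0,0,0,0,0,0,0.0473],[0,0,0,0,0,0,0.0473]]'; python3 t.py
```

```text
time_s: 7.88
tool_pos: [0.6178, -0.3168, 0.1522]
eef_rot: [0.75, -0.661, -0.0, -0.001]
ft_force: [0.6, 0.3, -3.8]
opening: 0.512
[ 0.63389935 -0.31494216  0.20666788] 6360 0.0006301043911003197 tilt 30.52314369971016 n tool [-1.000e-04 -5.081e-01 -8.613e-01] c tool [ 0.0001 -0.0162 -0.0545]
[ 0.63494628  0.34120356 -3.77530787] [-0.05210734 -0.22541544  0.01431591] 47.65060385622463
time_s: 8.18
tool_pos: [0.6178, -0.3169, 0.1522]
eef_rot: [0.75, -0.661, -0.0, -0.001]
ft_force: [0.7, -0.3, -4.0]
opening: 0.515
[ 0.63213409 -0.31515744  0.20757631] 5836 0.0006468966190274491 tilt 16.77451043543859 n tool [-3.000e-04 -2.889e-01 -9.574e-01] c tool [ 0.0001 -0.0145 -0.0554]
[ 0.73573828 -0.29435973 -4.03436648] [ 0.05625188 -0.19889928 -0.00926321] 47.92101492501486
```

```bash

python3 -m inch '[[0,0,0,0,0,0,0.0473]]'; python3 t.py
python3 -m inch '[[0,0,0,0,0,0,0.0474],[0,0,0,0,0,0,0.0474]]'; python3 t.py
```

```text
time_s: 8.35
tool_pos: [0.6179, -0.3168, 0.1521]
eef_rot: [0.75, -0.661, -0.0, -0.001]
ft_force: [-0.1, 0.6, -3.8]
opening: 0.51
[ 0.63170699 -0.3151733   0.20783596] 5600 0.0006258152580119533 tilt 11.918810870809326 n tool [ 2.000e-04 -2.070e-01 -9.783e-01] c tool [ 0.0001 -0.014  -0.0557]
[-0.14490854  0.55825045 -3.79647382] [-0.03410757 -0.01381285 -0.02867873] 47.474125362793046
time_s: 8.65
tool_pos: [0.6177, -0.3168, 0.1521]
eef_rot: [0.75, -0.661, -0.0, -0.0]
ft_force: [-1.0, -0.4, -4.3]
opening: 0.515
[ 0.63153952 -0.31520675  0.20779668] 5579 0.0006226989918570895 tilt 11.809057377101478 n tool [-7.000e-04 -2.047e-01 -9.788e-01] c tool [ 0.0001 -0.0139 -0.0557]
[-1.04170273 -0.37327272 -4.25932601] [ 0.04076356 -0.01143811 -0.03496655] 47.93273994135057
```

```bash

python3 -m inch '[[0,0,0,0,0,0,0.0475],[0,0,0,0,0,0,0.0475]]'; python3 t.py
python3 -m inch '[[0,0,0,0,0,0,0.0476],[0,0,0,0,0,0,0.0476]]'; python3 t.py
```

```text
time_s: 8.95
tool_pos: [0.6177, -0.3168, 0.1521]
eef_rot: [0.75, -0.661, -0.0, -0.001]
ft_force: [-0.0, 0.2, -3.6]
opening: 0.515
[ 0.63158693 -0.3152044   0.20776844] 5600 0.0006242436564597761 tilt 11.879540414090512 n tool [ 0.     -0.206  -0.9786] c tool [ 0.0001 -0.0139 -0.0557]
[-0.01158957  0.16706315 -3.62527882] [ 0.01207395 -0.05082742 -0.00226984] 47.88130126838468
time_s: 9.25
tool_pos: [0.6177, -0.3168, 0.1521]
eef_rot: [0.75, -0.661, -0.0, -0.001]
ft_force: [-0.3, 0.4, -3.9]
opening: 0.515
[ 0.63157282 -0.31517195  0.20779909] 5598 0.0006331332120807623 tilt 11.749633551004214 n tool [ 1.000e-04 -2.038e-01 -9.790e-01] c tool [ 0.0001 -0.0139 -0.0557]
[-0.27554882  0.43551359 -3.85588545] [-0.00340574 -0.00248461 -0.04610755] 47.88542575268927
```

```bash

python3 -m inch '[[0,0,0,0,0,0,0.0477],[0,0,0,0,0,0,0.0477]]'; python3 t.py
python3 - <<'E'
from h import *
f=env.grab_frame('wrist'); save(f,'w8.png',(140,150,380,330),3)
f=env.grab_frame('scene'); save(f,'s8.png',(40,130,200,280),4)
E
```

```text
time_s: 9.55
tool_pos: [0.6177, -0.3168, 0.1521]
eef_rot: [0.75, -0.661, -0.0, -0.001]
ft_force: [-0.4, 0.0, -4.6]
opening: 0.517
[ 0.63068292 -0.31532019  0.20749112] 5318 0.0006352175627184333 tilt 7.049737612266609 n tool [ 1.000e-04 -1.229e-01 -9.924e-01] c tool [ 0.0001 -0.013  -0.0554]
[-0.4019663   0.01341402 -4.58529657] [ 0.05972475 -0.11430297  0.07814041] 48.07154687606411
```

View pics/w8.png

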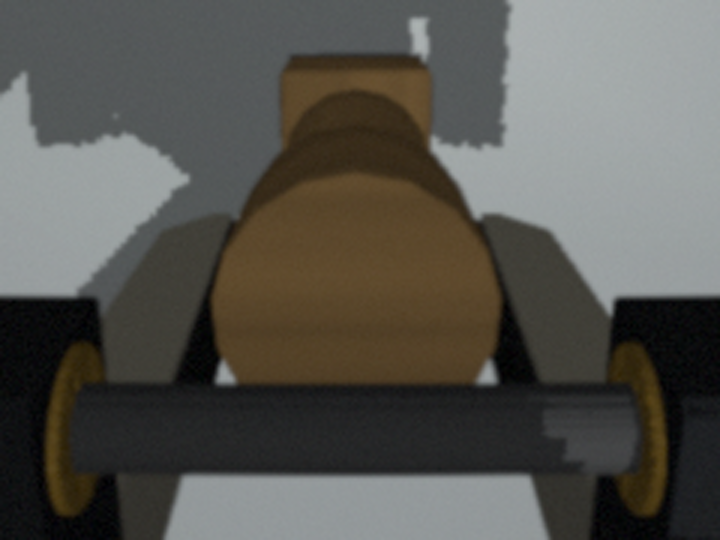

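View pics/s8.png

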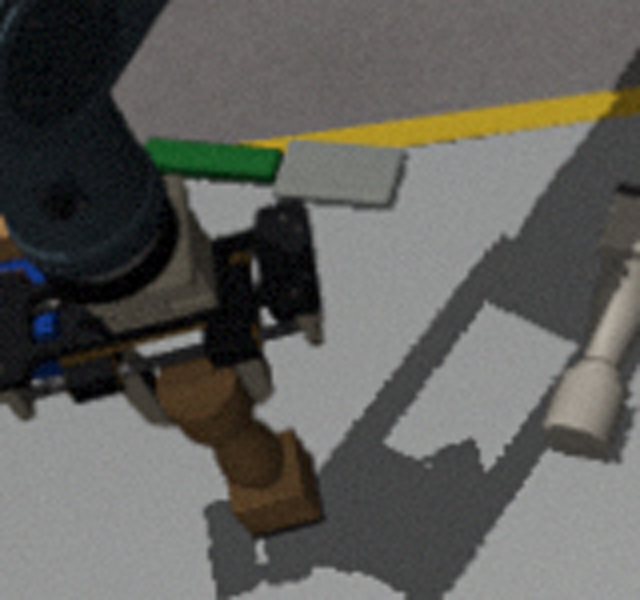

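```bash

python3 -m inch '[[0,0,0,0,0,0,0.0477]]'; python3 t.py
python3 -m inch '[[0,0,0,0,0,0,0.0478]]'; python3 t.py
```

```text
time_s: 9.82
tool_pos: [0.6178, -0.3168, 0.1521]
eef_rot: [0.75, -0.661, -0.0, -0.001]
ft_force: [0.4, -0.5, -3.4]
opening: 0.517
[ 0.63022126 -0.31540024  0.20732583] 5175 0.0006249652186713096 tilt 5.092519254469479 n tool [-9.00e-04 -8.90e-02 -9.96e-01] c tool [ 0.0001 -0.0125 -0.0553]
[ 0.44517739 -0.50636948 -3.42556154] [0.01832595 0.03019766 0.01849998] 48.03770577543714
time_s: 10.0
tool_pos: [0.6177, -0.3168, 0.152]
eef_rot: [0.75, -0.661, -0.001, -0.001]
ft_force: [0.2, -0.4, -3.9]
opening: 0.515
[ 0.63018101 -0.31536683  0.20725232] 5169 0.0006230458046585046 tilt 4.918708412516135 n tool [-2.000e-04 -8.580e-02 -9.963e-01] c tool [ 0.0001 -0.0125 -0.0552]
[ 0.18885717 -0.38252395 -3.92383437] [0.0219811  0.00222386 0.0002001 ] 47.869100863131955
```

```bash

python3 -m inch '[[0,0,0,0,0,0,0.0478],[0,0,0,0,0,0,0.0478]]'; python3 t.py
python3 -m inch '[[0,0,0,0,0,0,0.0479]]'; python3 t.py
```

```text
time_s: 10.3
tool_pos: [0.6177, -0.3167, 0.152]
eef_rot: [0.75, -0.661, -0.001, -0.001]
ft_force: [-0.0, -0.1, -3.9]
opening: 0.516
[ 0.62925426 -0.31555901  0.20621998] 4984 0.0006174451222849523 tilt 2.2835990660886165 n tool [-9.000e-04 -3.990e-02 -9.992e-01] c tool [ 0.0002 -0.0116 -0.0542]
[-0.0084746  -0.14993446 -3.93585062] [-0.01147842  0.00357759  0.01589465] 48.003817278183746
time_s: 10.48
tool_pos: [0.6179, -0.3169, 0.1524]
eef_rot: [0.75, -0.661, -0.0, -0.001]
ft_force: [0.3, 0.3, -2.1]
opening: 0.52
[ 0.62427943 -0.31620434  0.19081065] 4874 0.0006191073196685702 tilt 0.9956011907416757 n tool [-0.0011 -0.0178 -0.9998] c tool [ 0.0001 -0.0065 -0.0384]
[ 0.29453465  0.3172362  -2.06401258] [ 0.02430737  0.05319374 -0.02730495] 48.320845685463134
```

It is nearly plumb but has started to slide, so I grip firmly now.

```bash

python3 -m inch '[[0,0,0,0,0,0,0.03],[0,0,0,0,0,0,0.03],[0,0,0,0,0,0,0.03],[0,0,0,0,0,0,0.03]]'; python3 t.py
python3 - <<'E'
from h import *
f=env.grab_frame('wrist'); save(f,'w9.png',(140,150,380,330),3)
f=env.grab_frame('scene'); save(f,'s9.png',(40,130,200,280),4)
E
```

```text
time_s: 11.02
tool_pos: [0.6179, -0.3169, 0.1526]
eef_rot: [0.75, -0.661, -0.0, -0.0]
ft_force: [0.3, -0.1, -3.5]
opening: 0.512
[ 0.62422185 -0.31627194  0.19083   ] 4881 0.0006206667834397195 tilt 0.968465017792889 n tool [ 1.000e-04 -1.750e-02 -9.998e-01] c tool [ 0.0001 -0.0064 -0.0383]
[ 0.31499319 -0.06666593 -3.46676818] [ 0.04004875  0.0677452  -0.02291143] 47.657861595596046
```

View pics/w9.png

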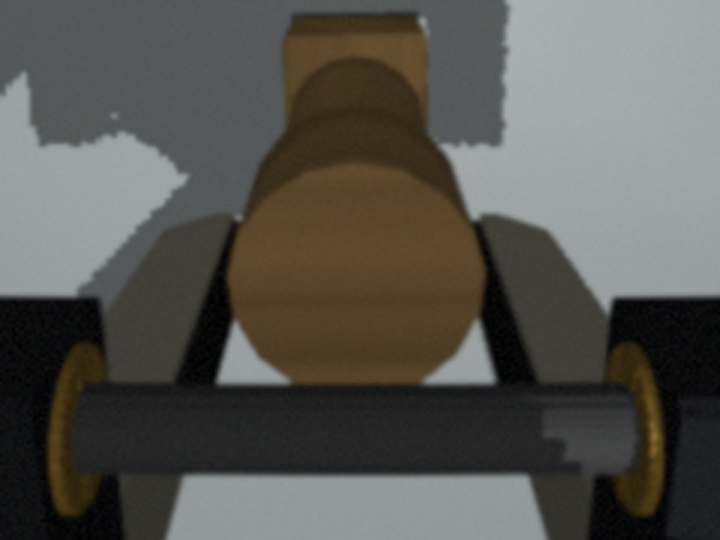

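View pics/s9.png

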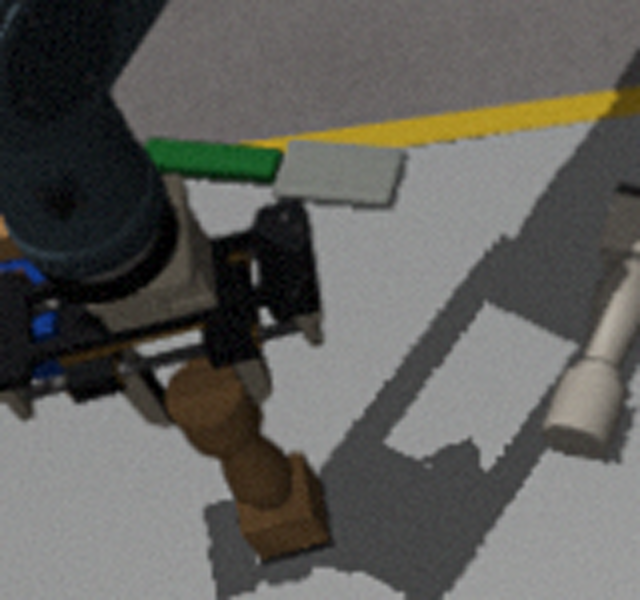

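The leg now hangs within about 1°, but it slid 15 mm and its foot ended about level with the table. To make sure it hangs free and plumb, I'll lift it clear, ease briefly at the no-slide setting, and grip again.

```bash

python3 -m inch '[[0,0,-0.012,0,0,0,0.03],[0,0,-0.03,0,0,0,0.03],[0,0,-0.03,0,0,0,0.03],[0,0,-0.03,0,0,0,0.044]]'; python3 t.py
python3 -m inch '[[0,0,0,0,0,0,0.0474],[0,0,0,0,0,0,0.0475]]'; python3 t.py
python3 -m inch '[[0,0,0,0,0,0,0.0476],[0,0,0,0,0,0,0.0476]]'; python3 t.py
```

```text
time_s: 11.68
tool_pos: [0.6179, -0.317, 0.183]
eef_rot: [0.75, -0.661, 0.0, -0.0]
ft_force: [-0.8, 0.4, -3.4]
opening: 0.509
[ 0.62419945 -0.31630105  0.22120503] 4861 0.0006116355152952766 tilt 0.8783961349899085 n tool [-9.000e-04 -1.630e-02 -9.999e-01] c tool [ 0.0001 -0.0064 -0.0382]
[-0.81210286  0.44990379 -3.40568351] [ 0.03263699 -0.00028974 -0.01726637] 47.37154782277683
time_s: 11.98
tool_pos: [0.6174, -0.3166, 0.1818]
eef_rot: [0.75, -0.661, -0.001, -0.0]
ft_force: [-0.2, -0.5, -3.2]
opening: 0.516
[ 0.62379955 -0.31601654  0.21998794] 4875 0.0006025439398056121 tilt 0.9598851734984248 n tool [ 9.000e-04 -1.600e-02 -9.999e-01] c tool [ 0.0001 -0.0064 -0.0382]
[-0.22073338 -0.45925835 -3.19206523] [0.03824852 0.04310191 0.03807248] 47.98491530269769
time_s: 12.28
tool_pos: [0.6174, -0.3167, 0.1817]
eef_rot: [0.75, -0.661, -0.001, -0.0]
ft_force: [0.4, -0.2, -3.3]
opening: 0.514
[ 0.62380132 -0.31606168  0.21997053] 4872 0.0006190543606941519 tilt 1.0231131524163932 n tool [ 2.000e-04 -1.720e-02 -9.999e-01] c tool [ 0.0001 -0.0064 -0.0383]
[ 0.39756957 -0.15458214 -3.32560162] [-0.02535963 -0.0015825   0.0229353 ] 47.769215087100854
```

```bash

python3 -m inch '[[0,0,0,0,0,0,0.0477],[0,0,0,0,0,0,0.0477]]'; python3 t.py
python3 -m inch '[[0,0,0,0,0,0,0.0478]]'; python3 t.py
```

```text
time_s: 12.58
tool_pos: [0.6175, -0.3167, 0.1818]
eef_rot: [0.75, -0.661, -0.001, -0.0]
ft_force: [0.6, 0.1, -4.1]
opening: 0.515
[ 0.62384766 -0.316024    0.22004154] 4870 0.0006167536345675558 tilt 1.006643265639683 n tool [ 2.000e-04 -1.710e-02 -9.999e-01] c tool [ 0.0001 -0.0064 -0.0382]
[ 0.60483743  0.06788926 -4.14153548] [-0.00166836 -0.04135745 -0.00102255] 47.91529162875195
time_s: 12.75
tool_pos: [0.6175, -0.3167, 0.1818]
eef_rot: [0.75, -0.661, -0.001, -0.0]
ft_force: [-0.1, -0.4, -4.0]
opening: 0.517
[ 0.62387224 -0.31600561  0.22007125] 4876 0.0006182931070715511 tilt 0.9482185707404104 n tool [-2.000e-04 -1.610e-02 -9.999e-01] c tool [ 0.0001 -0.0064 -0.0383]
[-0.07409661 -0.35135804 -3.98470392] [0.00044048 0.04420367 0.04127087] 48.07919368504083
```

```bash

python3 -m inch '[[0,0,0,0,0,0,0.03],[0,0,0,0,0,0,0.03],[0,0,-0.02,0,0,0,0.03],[0,0,-0.05,0,0,0,0.03],[0,0,-0.09,0,0,0,0.03],[0,0,-0.1,0,0,0,0.03],[0,0,-0.1,0,0,0,0.03]]'; python3 t.py
python3 - <<'E'
from h import *
s=env.state(); M=R.from_quat(s['eef_rot']).as_matrix(); print(s['q'],s['tool_pos'],M.round(4))
f=env.grab_frame('wrist'); np.save('w10.npy',f)
hsv=cv2.cvtColor(f['img'],cv2.COLOR_RGB2HSV); c,n,_,_=endface(f)
ys,xs=np.nonzero((hsv[...,1]>70)&(hsv[...,0]<22)&(f['z_map']>.08)&(f['z_map']<.2))
w=world(f,np.c_[xs,ys].astype(float)); k=abs((w-c)@n)<.002; t=(w[k]-s['tool_pos'])@M
b=t[np.abs(t[:,0])<.004]; print('front edge y',np.percentile(b[:,1],[0,1,2]),'x span',np.percentile(t[:,0],[.5,99.5]),len(t))
cs,_=cv2.findContours(np.uint8(np.isin(np.arange(f['img'].shape[0]*512).reshape(-1,512),(ys*512+xs)[k])),0,2); c0=max(cs,key=cv2.contourArea)[:,0]
p=ray(f,c0,c[2]); tt=(p-s['tool_pos'])@M; tt=tt[tt[:,1]<.0]
A=np.c_[2*tt[:,:2],np.ones(len(tt))]; sol=np.linalg.lstsq(A,(tt[:,:2]**2).sum(1),rcond=None)[0]; print('circle',sol[:2],np.sqrt(sol[2]+sol[:2]@sol[:2]))
E
```

```text
time_s: 13.68
tool_pos: [0.6177, -0.3169, 0.2819]
eef_rot: [0.75, -0.661, -0.0, -0.0]
ft_force: [0.1, 0.4, -5.1]
opening: 0.512
[ 0.62398744 -0.31630125  0.32008297] 4874 0.0006145174899762468 tilt 0.8900829160511812 n tool [ 5.000e-04 -1.570e-02 -9.999e-01] c tool [ 0.0001 -0.0063 -0.0382]
[ 0.13598864  0.44369994 -5.07133914] [ 0.00702693 -0.05764631  0.00341825] 47.59159454360816
[-6.34977176e-01  5.00872218e-01  9.91191709e-01  1.01660149e-03
  1.65283645e+00  8.09387305e-01] [ 0.61716276 -0.31659644  0.28038576] [[ 0.1262 -0.992  -0.0021]
 [-0.992  -0.1262  0.0028]
 [-0.003   0.0017 -1.    ]]
front edge y [-0.02740125 -0.02667888 -0.02634164] x span [-0.02262515  0.02298478] 5174
circle [ 0.00013775 -0.00389916] 0.023373079309215283
```

```bash

python3 -m inch '[[-0.01,-0.001,0,0,0,0,0.03],[-0.03,-0.002,0,0,0,0,0.03],[-0.06,-0.004,0,0,0,0,0.03],[-0.095,-0.007,0,0,0,0,0.03],[-0.13,-0.009,0,0,0,0,0.03],[-0.165,-0.012,0,0,0,0,0.03],[-0.2,-0.014,0,0,0,0,0.03],[-0.235,-0.017,0,0,0,0,0.03],[-0.27,-0.019,0,0,0,0,0.03],[-0.3,-0.021,0,0,0,0,0.03],[-0.315,-0.022,0,0,0,0,0.03],[-0.32,-0.0224,0,0,0,0,0.03]]'
python3 -m inch '[[-0.01,-0.001,0,0,0,0.5,0.03],[-0.03,-0.002,0,0,0,1,0.03],[-0.06,-0.004,0,0,0,2,0.03],[-0.095,-0.007,0,0,0,3,0.03],[-0.13,-0.009,0,0,0,4,0.03],[-0.165,-0.012,0,0,0,5,0.03],[-0.2,-0.014,0,0,0,6,0.03],[-0.235,-0.017,0,0,0,7,0.03],[-0.265,-0.019,0,0,0,7.3,0.03],[-0.29,-0.02,0,0,0,7.3,0.03],[-0.305,-0.0215,0,0,0,7.3,0.03],[-0.317,-0.0224,0,0,0,7.3,0.03]]'
python3 t.py
python3 - <<'E'
from h import *
s=env.state(); M=R.from_quat(s['eef_rot']).as_matrix(); print(s['q'],s['tool_pos'],M.round(4))
f=env.grab_frame('wrist'); np.save('w11.npy',f); save(f,'w11.png',s=1.5)
f=env.grab_frame('scene'); np.save('s11.npy',f); save(f,'s11.png',(260,60,440,260),3)
E
```

```text
time_s: 15.28
tool_pos: [0.5983, 0.0051, 0.2809]
eef_rot: [0.751, -0.66, -0.002, -0.0]
ft_force: [0.1, -0.7, -5.0]
opening: 0.508
time_s: 16.77
tool_pos: [0.5802, 0.3224, 0.2818]
eef_rot: [0.707, -0.707, -0.002, 0.0]
ft_force: [0.7, 0.3, -4.5]
opening: 0.511
[0.58674738 0.32236427 0.32006413] 4900 0.0006161085652032195 tilt 1.2618224959081334 n tool [-0.0011 -0.0184 -0.9998] c tool [-0.     -0.0064 -0.0383]
[ 0.69817404  0.31644268 -4.52927211] [-0.02292202 -0.03992299 -0.00651045] 47.524244728394116
[0.33866838 0.43900309 1.08469307 0.00536054 1.61986635 1.90866268] [0.5799674  0.32393729 0.28179452] [[ 0.0011 -1.     -0.0036]
 [-1.     -0.0011  0.0044]
 [-0.0044  0.0036 -1.    ]]
```

View pics/w11.png

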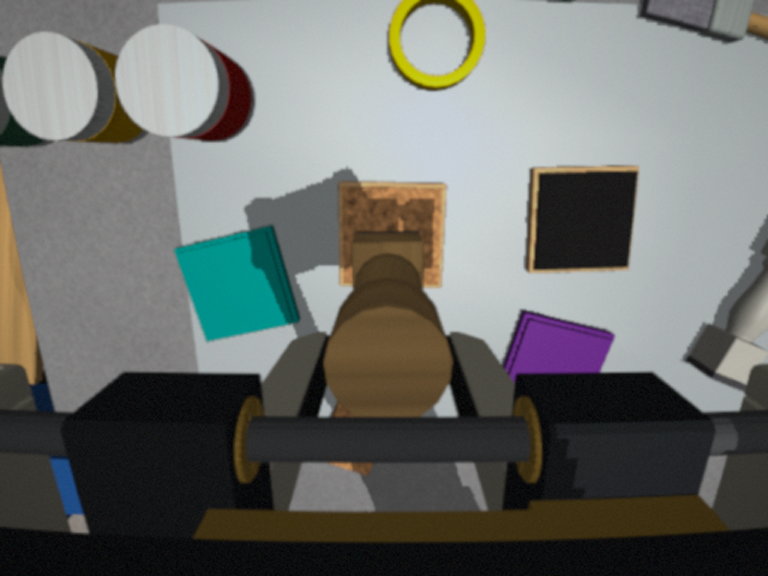

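View pics/s11.png

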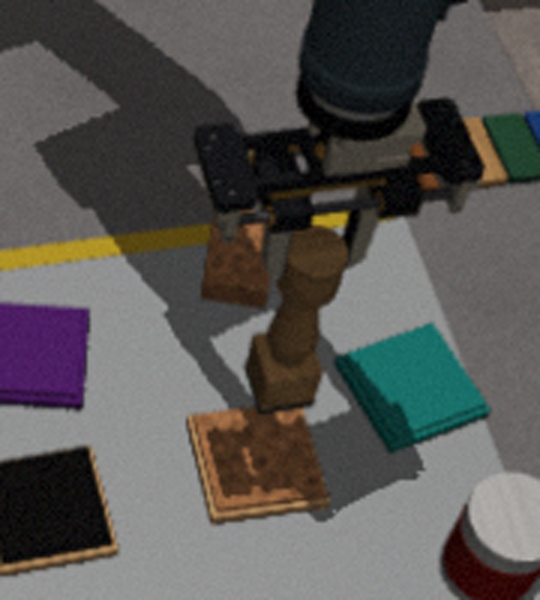

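```bash
python3 - <<'E'
from h import *
f=np.load('w11.npy',allow_pickle=True).item()
save(f,'w11c.png',(215,110,310,200),8)
print(ray(f,np.array([[340,183],[446,184],[443,287],[340,286]])/1.5,.02).round(4), ray(f,np.array([[340,183],[446,184],[443,287],[340,286]])/1.5,.02).mean(0))
print(ray(f,np.array([[355,233],[421,233]])/1.5,.13).round(4)); print(ray(f,np.array([[355,252],[421,252]])/1.5,.182).round(4))
for v in range(150,172,2): print(v,world(f,[[258.,v]]).round(4))
E
```

```text
[[0.6355 0.3723 0.02  ]
 [0.6348 0.2667 0.02  ]
 [0.5281 0.2659 0.02  ]
 [0.5288 0.3751 0.02  ]] [0.58183059 0.31999531 0.02      ]
[[0.6027 0.3495 0.13  ]
 [0.6028 0.2987 0.13  ]]
[[0.5982 0.3457 0.182 ]
 [0.5984 0.3022 0.182 ]]
150 [[0.5939 0.3254 0.0217]]
152 [[0.5906 0.3254 0.0199]]
154 [[0.605  0.3248 0.1345]]
156 [[0.6053 0.3248 0.1508]]
158 [[0.6053 0.3247 0.1643]]
160 [[0.6055 0.3246 0.1777]]
162 [[0.6044 0.3246 0.1828]]
164 [[0.602  0.3246 0.1802]]
166 [[0.6003 0.3246 0.182 ]]
168 [[0.6029 0.3245 0.2049]]
170 [[0.6023 0.3245 0.211 ]]
```

View pics/w11c.png

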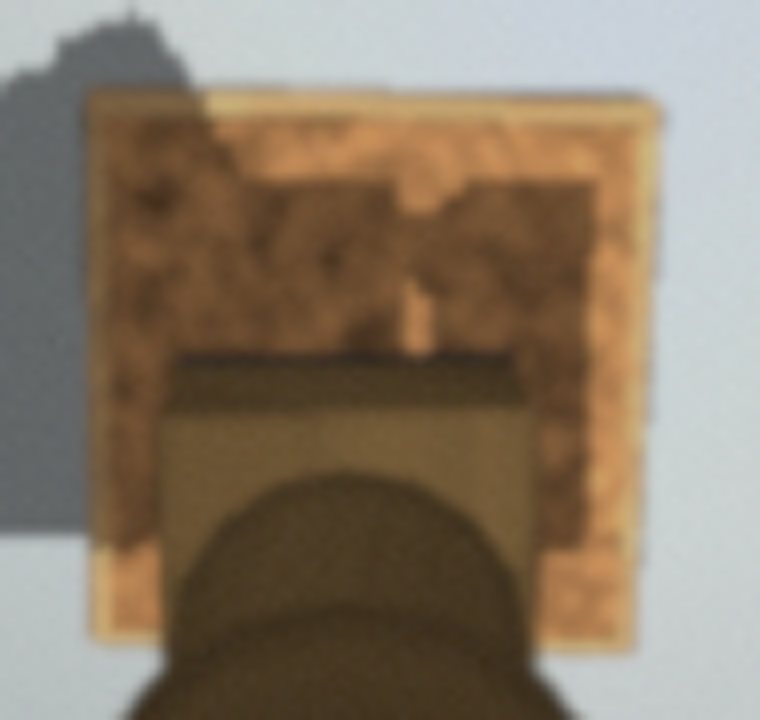

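```bash

python3 -m inch '[[0.0035,0,0.01,0,0,0,0.03],[0.0035,0,0.03,0,0,0,0.03],[0.0035,0,0.05,0,0,0,0.03],[0.0035,0,0.07,0,0,0,0.03],[0.0035,0,0.09,0,0,0,0.03],[0.0035,0,0.1,0,0,0,0.03],[0.0035,0,0.1,0,0,0,0.03],[0.0035,0,0.1,0,0,0,0.03]]'
python3 t.py
python3 - <<'E'
from h import *
s=env.state(); print(s['tool_pos'])
f=env.grab_frame('wrist'); np.save('w12.npy',f); save(f,'w12.png',(190,80,340,230),4)
f=env.grab_frame('scene'); np.save('s12.npy',f); save(f,'s12.png',(280,90,400,240),4)
E
```

```text
time_s: 17.92
tool_pos: [0.5804, 0.3189, 0.1828]
eef_rot: [0.707, -0.707, -0.002, -0.001]
ft_force: [0.4, 0.1, -2.6]
opening: 0.511
[0.58686331 0.31863961 0.22108831] 4882 0.0006184365161924737 tilt 0.9748062666475998 n tool [ 8.000e-04 -1.460e-02 -9.999e-01] c tool [ 0.0001 -0.0063 -0.0383]
[ 0.4204734   0.09937577 -2.6207518 ] [-0.02966175  0.04238994 -0.00370297] 47.51813852462642
[0.58045459 0.31900016 0.18300517]
```

View pics/w12.png

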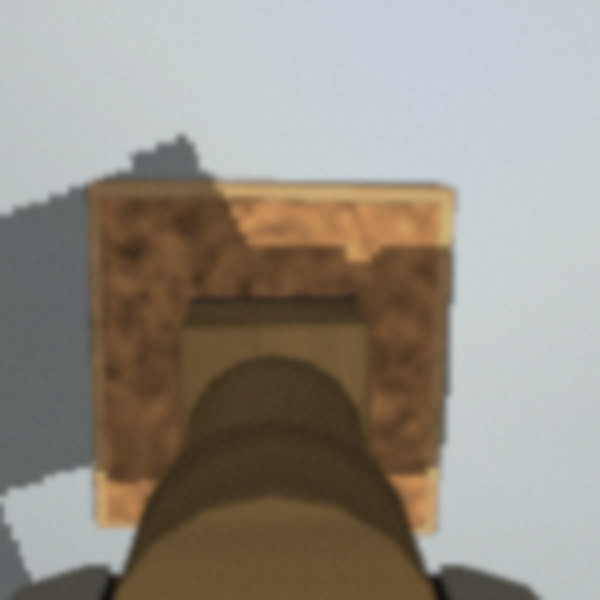

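View pics/s12.png

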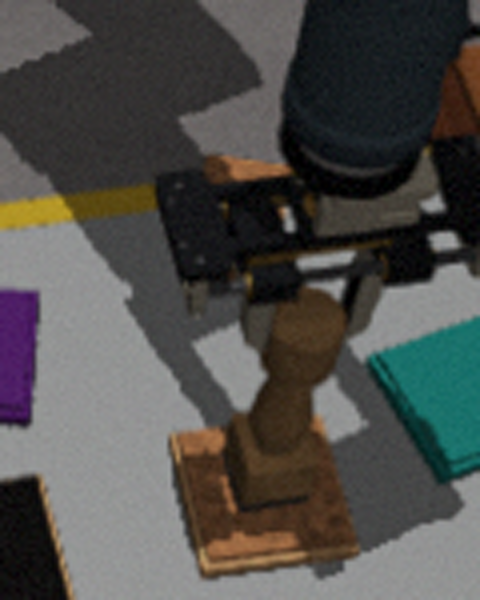

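```bash

python3 -m inch '[[0,0,0.003,0,0,0,0.03],[0,0,0.006,0,0,0,0.03],[0,0,0.006,0,0,0,0.03]]'
python3 -m inch '[[0,0,0.0015,0,0,0,0.03],[0,0,0.0015,0,0,0,0.03]]'
python3 -m inch '[[0,0,0.0015,0,0,0,0.03],[0,0,0.0015,0,0,0,0.03]]'
python3 t.py
```

```text
time_s: 18.45
tool_pos: [0.58, 0.3191, 0.1764]
eef_rot: [0.707, -0.707, -0.002, -0.0]
ft_force: [0.1, 0.0, -4.0]
opening: 0.512
time_s: 18.7
tool_pos: [0.5798, 0.319, 0.1746]
eef_rot: [0.707, -0.707, -0.002, 0.0]
ft_force: [-0.4, -0.2, -4.6]
opening: 0.509
time_s: 18.95
tool_pos: [0.5797, 0.319, 0.1729]
eef_rot: [0.707, -0.707, -0.002, 0.0]
ft_force: [0.1, 0.5, -4.6]
opening: 0.513
[0.58620999 0.31876144 0.21118506] 4878 0.0006166551053369686 tilt 1.1685440413284167 n tool [ 6.000e-04 -1.650e-02 -9.999e-01] c tool [ 0.0001 -0.0064 -0.0383]
[ 0.07368153  0.47393644 -4.5537876 ] [-0.00909613  0.0021387  -0.0132556 ] 47.70283154123723
```

```bash

python3 -m inch '[[0.001,-0.001,0.001,0,0,0,0.03],[0.001,-0.001,0.001,0,0,0,0.03]]'
python3 -m inch '[[0,0,0.001,0,0,0,0.03],[0,0,0.001,0,0,0,0.03]]'
python3 t.py
```

```text
time_s: 19.25
tool_pos: [0.581, 0.3184, 0.1727]
eef_rot: [0.707, -0.707, -0.002, -0.001]
ft_force: [-1.1, 1.0, -1.3]
opening: 0.51
time_s: 19.5
tool_pos: [0.5813, 0.3185, 0.1727]
eef_rot: [0.707, -0.707, -0.002, -0.001]
ft_force: [-1.8, 0.1, 4.0]
opening: 0.509
[0.58779789 0.31827444 0.21097077] 4902 0.0006263108725016538 tilt 1.5058871693191866 n tool [ 3.000e-04 -2.480e-02 -9.997e-01] c tool [ 0.0001 -0.0065 -0.0383]
[-1.76326558  0.14005062  3.9843529 ] [0.04373417 0.38676776 0.00867925] 47.31790016429007
```

```bash

python3 -m inch '[[0,0.0005,-0.0003,0,0,0,0.046],[0,0.0005,-0.0003,0,0,0,0.0475],[0,0.0005,-0.0003,0,0,0,0.0478],[0,0.0005,-0.0003,0,0,0,0.048],[0,0.0005,-0.0003,0,0,0,0.0482]]'; python3 t.py
python3 -m inch '[[0,0,0,0,0,0,0.0485],[0,0,0,0,0,0,0.049],[0,0,0,0,0,0,0.05],[0,0,0,0,0,0,0.052]]'; python3 t.py
```

```text
time_s: 20.18
tool_pos: [0.581, 0.3185, 0.1729]
eef_rot: [0.707, -0.707, -0.002, -0.001]
ft_force: [0.1, 1.3, -0.7]
opening: 0.517
[0.58543477 0.31836756 0.21073155] 4472 0.0006165773071910665 tilt 0.7104739452072533 n tool [-4.000e-04 -1.110e-02 -9.999e-01] c tool [-0.0001 -0.0044 -0.0378]
[ 0.08764247  1.25629809 -0.65674664] [ 0.09659594  0.004682   -0.02697973] 48.05696037220201
time_s: 20.72
tool_pos: [0.5811, 0.3184, 0.173]
eef_rot: [0.707, -0.707, -0.002, -0.001]
ft_force: [-0.2, 0.6, 0.1]
opening: 0.556
[0.58541379 0.31931869 0.21066256] 4426 0.0006008736679954282 tilt 0.5768936823580575 n tool [-0.0069 -0.0091 -0.9999] c tool [-0.0011 -0.0043 -0.0376]
[-0.22959518  0.62872145  0.12470502] [-0.0009493  -0.00377562 -0.02887692] 51.73405745034828
```

```bash

python3 -m inch '[[0.0,0,0,0,0,0,0.06],[0,0,0,0,0,0,0.075],[0,0,0,0,0,0,0.085],[0,0,0,0,0,0,0.085],[0,0,-0.02,0,0,0,0.085],[0,0,-0.05,0,0,0,0.085],[0,0,-0.09,0,0,0,0.085],[0,0,-0.13,0,0,0,0.085],[0,0,-0.14,0,0,0,0.085],[0,0,-0.14,0,0,0,0.085]]'
python3 -m inch '[[0,0.03,0,0,0,0,0.085],[0,0.08,0,0,0,0,0.085],[0,0.13,0,0,0,0,0.085],[0,0.17,0,0,0,0,0.085],[0,0.18,0,0,0,0,0.085],[0,0.18,0,0,0,0,0.085]]'
python3 - <<'E'
from h import *
for n in('top','wrist','scene'):
    f=env.grab_frame(n); np.save(n+'13.npy',f); save(f,n+'13.png',s=1.5)
E
```

```text
time_s: 22.02
tool_pos: [0.5812, 0.3178, 0.3128]
eef_rot: [0.707, -0.707, -0.002, -0.001]
ft_force: [-0.2, -0.2, -0.4]
opening: 0.909
time_s: 22.78
tool_pos: [0.401, 0.3176, 0.3119]
eef_rot: [0.708, -0.707, -0.002, -0.001]
ft_force: [-1.0, -0.0, -0.3]
opening: 0.917
```

View pics/wrist13.png

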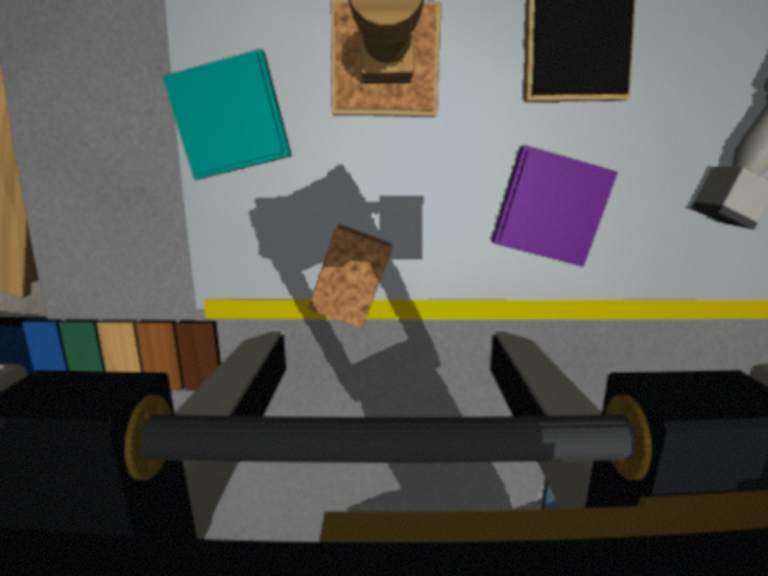

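View pics/scene13.png

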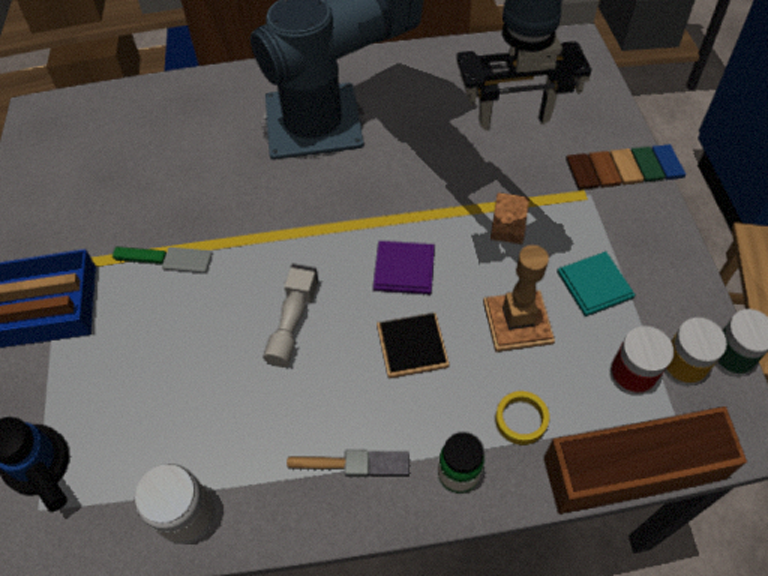

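View pics/top13.png

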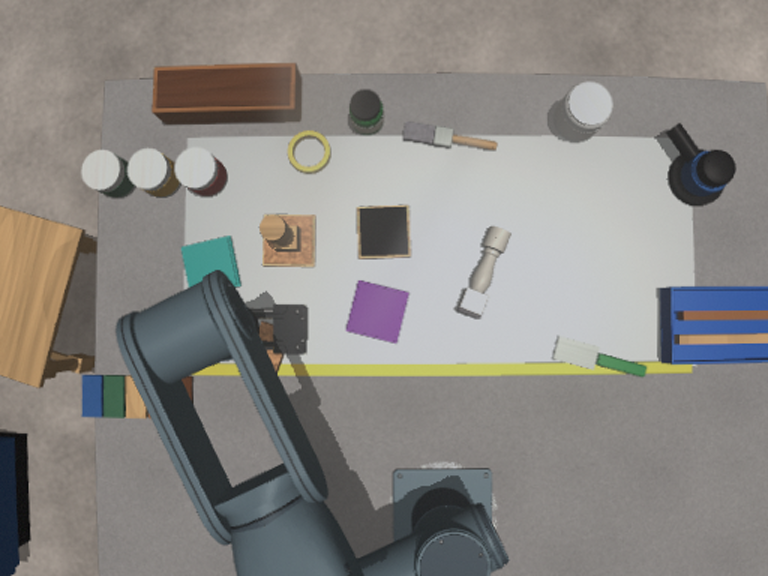

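```bash
python3 - <<'E'
from h import *
f=np.load('top13.npy',allow_pickle=True).item()
ys,xs=np.mgrid[135:185,165:215]; w=world(f,np.c_[xs.ravel(),ys.ravel()].astype(float))
k=(w[:,2]>.195)&(w[:,2]<.23); t=w[k]; print('top',t.mean(0),(t.min(0)+t.max(0))/2,k.sum())
k=(w[:,2]>.063)&(w[:,2]<.08); t=w[k]; print('foot top',np.percentile(t,[3,97],axis=0).round(4))
f=np.load('scene13.npy',allow_pickle=True).item()
ys,xs=np.mgrid[160:235,320:375]; w=world(f,np.c_[xs.ravel(),ys.ravel()].astype(float))
k=(w[:,2]>.205)&(w[:,2]<.216); t=w[k]; print('scene top',t.mean(0),k.sum())
k=(w[:,2]>.03)&(w[:,2]<.066); t=w[k]; print('scene foot',np.percentile(t,[2,98],axis=0).round(4))
E
```

```text
top [0.58134429 0.31846406 0.20887944] [0.58176224 0.31887641 0.20574554] 257
foot top [[0.5594 0.2948 0.0647]
 [0.6053 0.3428 0.0768]]
scene top [0.58440953 0.31845562 0.20930741] 259
scene foot [[0.5611 0.2958 0.0308]
 [0.6069 0.3414 0.0654]]
```

```bash
python3 -c "
from plant import env
print(env.finish_job(), env.state()['time_s'])"
```

```text
the job is handed in; nothing more can be done
the job is handed in; nothing more can be done
```

The bare pine leg now stands upright on its steel foot in the middle of the cork stand. The robot has let go and drawn back, and I handed the job in at about 23 s.

**What I did:** I gripped the leg by its round top, lifted it clear, and eased the grip in 0.1 mm steps. The tilt went from 31° to about 1°. I then gripped firmly, carried it over, lowered it until it touched, and opened the fingers slowly.

**Last checks:**
- The top and scene cameras put the foot centre near (0.582, 0.319), against a measured stand middle of (0.5815, 0.3205), so it is within about 2 mm.
- Just after release, the end face measured about 0.6° off level.
- The white leg and the other items look unmoved in the final pictures.

**What failed or disagreed:**
- **Fingertips:** They were really about 18 mm behind the reported TCP, not 17 mm ahead as `env.tcp_to_tips` says. My first close therefore only pinched the upper curve of the round top while it lay on the table. I reopened, went lower and gripped again.
- **Slide while easing:** In the last easing step the leg slid about 15 mm, and its foot came to about table level, possibly touching. I gripped, lifted it about 30 mm, eased again in the air where it stayed at about 1°, and then gripped firmly.
- **Touchdown:** I nudged the leg about 1 mm sideways as the foot met the cork.

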